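Key the jar lid onto its pin and press it home

TASK

The bamboo lid on the ceramic jar cannot close because the notch in its edge is not over the upright pin at the jar's rim. Push the lid round with a fingertip, without lifting it, until its notch meets the pin, then press the lid down until it is fully home and level, and draw away. Leave the comb, hair pick and bangles where they lie.

Things in the scene. Friction and masses are not known exactly. Their poses are not given: they have to be found in the camera images.
- jar: white ceramic jar, 111 mm across, 54 mm tall to its rim, fixed on the 60 mm tall white vanity stand; origin at the centre of its underside, z up along its axis, x pointing to its key pin
- pin_top (a point): top of the jar's key pin: a dark steel pin 12 mm in diameter with a round top, standing upright on a rounded dark steel lug (22 mm wide, 50 mm tall, showing 12 mm beyond the lid's edge) on the jar's side, 57 mm from the jar's axis (the jar's +x), half of it outside the lid's edge; it reaches 9 mm above the rim and stops the lid from going down unless the notch is over it
- lid_center (a point): centre of the top face of the lid: a loose round bamboo disc 112 mm across, 8 mm thick, 150 g, kept on the jar's axis (1 mm play) by a deep hub below it. At first level, its underside 10 mm above the rim (this point 72 mm above the jar's underside); fully home its underside lies on the rim (this point at 62 mm). z up; x points to the notch
- seal (a joint): black silicone seal under the lid, which carries it while it turns: 0 at first, 0.010 (m) when pushed down with the lid fully home. It slides straight down into the jar under about 4 N pressed near the lid's middle, stays where it is left and does not spring back
- lid_notch (a point): middle of the notch in the lid's edge, at the top face, at the edge 57 mm from the lid's centre; the notch is 20 mm wide, open to the outside and cut through, about 14 mm deep radially. It must come right above the pin; the lid turns either way, without end, and starts anywhere at least 35 degrees off the pin
- lid_stud (a point): top of the finger stud on the lid: an upright wooden peg 16 mm in diameter standing 15 mm above the top face, 36 mm from the lid's centre on the side opposite the notch; pushing it sideways with a few newtons turns the lid; push it low down, close to the lid's face, so that the lid stays level
- comb: purple comb lying flat on the stand, 150 by 33 mm, 6 mm thick; origin below its middle, x along it; to be left alone
- pick: black hair pick lying flat on the stand, 150 by 34 mm, 8 mm thick, four steel tines with silicone tips at +x; origin below its middle; to be left alone
- bangle_a: lower of two green glass bangles, stacked flat, each 68 mm across and 7 mm thick; origin at the centre of its underside; to be left alone
- bangle_b: upper of the two glass bangles; to be left alone
There are look-alikes about, which are no part of the job. What is shaped like the part that bears lid_center but red is not meant.

How it is judged (in metres and radians):
At the end, for the whole second after the job is handed in: the lid is home on the jar: its top within 2.5 mm of 62 mm above the jar's underside, level within 0.05 rad, centred within 5 mm, its notch within 7 mm of the pin; comb, pick and bangles within 20 mm of where they lay (horizontal distance between lid_notch and pin_top below 0.007 m and z of lid_center in the frame of jar below 0.0645 m and angle between lid_center's own z axis and vertical below 0.05 rad and horizontal distance between lid_center and jar below 0.005 m and distance of each of comb, pick, bangle_a, bangle_b from where it was at the start of the episode below 0.02 m); the robot touches nothing.
It fails at once if the lid is lifted (its centre more than 8 mm above where it started) (z of lid_center in the frame of jar above 0.08 m).
It fails at once if the lid is tipped by more than 0.3 rad (angle between lid_center's own z axis and vertical above 0.3 rad).
It fails at once if the comb, the pick or a bangle is pushed away (more than 20 mm) (distance of any of comb, pick, bangle_a, bangle_b from where it was at the start of the episode above 0.02 m).
It also fails if it takes over 48 s, if anything falls off the work surface, if the arm or the gripper's body presses on something with over 40 N, if the wrist force passes 120 N, or if a joint passes its speed limit or range.

ROBOT

A 7-joint arm with a two-finger parallel gripper is mounted at the origin on the work surface. World frame = base frame: x ahead of the robot, y to its left, z up, the work surface at z = 0. Lengths are in mm, angles in rad, forces in N, time in s.
With the tool pointing down it reaches from about 400 to 900 mm from the base axis. Payload 5.5 kg.
Tool frame: the origin (TCP) lies on the centre line of the jaws, within the pads' length; the fingertips stand 25 mm ahead of it and the grasp point (between the pads) lies 6 mm ahead of it; z points along the fingers, y is the line along which they close (so a half turn about z gives the same grasp; the last joint's range is limited). The gripper opens to 85 mm and grips with 20 to 120 N. Pads are 22 mm wide; open, the fingers measure 114 mm over their backs; the gripper's body (76 mm by 85 mm) begins 54 mm behind the grasp point. The pads swing forward as they close: fully open they stand 13 mm farther back than shut.
Start: joints at [1.526, 0.501, -0.427, 1.55, 0.221, 1.138, -0.21], TCP at [196.958, -619.441, 256.31] pointing down, gripper open.
Joint ranges: [-2.88, 2.88], [-0.31, 2.03], [-1.54, 1.56], [0.2, 2.42], [-1.41, 4.55], [0.19, 2.02], [-2.57, 2.57]. Speed limits (rad/s): [2.57, 2.57, 3.14, 3.14, 3.14, 3.14, 3.14].

INTERFACE

Orientations are given as a unit quaternion [w, x, y, z].
In Python, from plant import status, camera, get_calibration, job_done gives the robot as it stands.
- The arm moves only by the tool drive_tool, never from a script. Its arguments are lists of equal length, an entry for each row: "travel": the shift along the tool's x, y, z normalised to -1 to 1, where 1 is 200 mm, a list of three; "spin": the turn about the tool's z normalised to -1 to 1, where 1 is 180 degrees; "jaw": the opening, from -1 (shut) to 1 (fully open). A call has 1 to 5 rows; each row shifts and turns the commanded pose from where the row before left it, along the tool's axes as they then stand; what a row does not reach is not made up. A row lasts 1/8 s, in which the tool goes at most 62.5 mm and 10.7 degrees, less where a joint would pass 70% of its speed; a pose out of reach is approached as far as the arm can. A call with a number of a shift or a turn outside -1 to 1 is refused whole. A call with a gripper value outside its range is refused whole. The fingers move at their own pace and stop on an object; "newtons" is the grip in N (left out, the last holds). Time passes only in rows, so rows that do not move let the fingers close. It gives the time, the measured TCP pose, the force, the opening and the grip force at its end, in the units of the state.
- status.get_obs(): the state, without advancing time (a new reading comes with each control period).
- camera(name): name is "scene" or "top" or "wrist"; returns the picture (420x560x3 uint8, red, green, blue); there is no depth.
- get_calibration(name): a dict with "mtx" (3x3 intrinsics, pixels), "D" ([k1, k2, p1, p2, k3] as OpenCV has them; the pictures are not rectified), "view" (4x4, takes a point from world to camera coordinates); the wrist camera has in their place "hand_eye" (4x4, takes a point from camera to tool coordinates, whose origin is the TCP and whose axes are the flange's). Camera axes: x right, y up, looking along -z (the intrinsics and any distortion apply to the point x, -y, -z); pixel columns grow to the right and rows downward; lengths in mm; the calibration is good to about 2 mm. A picture is of the moment at which its call begins: read the wrist's pose just before it. get_calibration takes no time and is no camera call.
- job_done(): hands the job in; it is judged then, once.
The state is a dict: "t": time; "joint_positions": joint angles; "qvel": joint speeds; "tau": joint torques, N m; "position": TCP position; "eef_rot": TCP orientation; "force": force on the tool from outside, world axes, zero at the start; "wrist_torque": the same for the moment, N m; "finger_gap": opening from 0.0 (shut) to 1.0 (fully open); "gripper_force": force on a finger pad.
Only numpy, scipy, OpenCV 4.12 (cv2) and the standard library are available. Lean on these libraries where they do the work, as an engineer would, in place of code of your own. Each camera call takes 0.05 s, during which the arm holds its last target. There are 200 camera calls.

## Working session

There is one attempt and no reset: what is moved stays moved. The work goes in short steps, Python scripts to look and compute and a tool call to move; the robot and the scene stay as the last step left them, time stands still between calls to the robot, and variables do not carry over. Pictures are saved under pics/ and viewed, at most 10 in all, crops included, and the job is handed in when it is done.

Besides the shell and the picture viewer there is one more tool, called after "Request:" as a command line: name --pt "numbers of a row" for each row, then --argument value for the rest. drive_tool: Moves the arm, as the interface text tells. Scaled input: -1 to 1 covers 200 mm each way for a shift and 180 degrees each way for a turn. Its arguments: {"type":"object","properties":{"travel":{"type":"array","items":{"type":"array","items":{"type":"number","minimum":-1,"maximum":1}}},"spin":{"type":"array","items":{"type":"number","minimum":-1,"maximum":1}},"jaw":{"type":"array","items":{"type":"number"}},"newtons":{"type":"number"}},"required":["travel","spin","jaw"]}

```bash
mkdir -p pics; ls
python3 - <<'E'
from plant import status,camera,get_calibration
import cv2,numpy as np
o=status.get_obs();print({k:np.round(v,3).tolist() for k,v in o.items()})
for n in("top","scene"):
    cv2.imwrite(f"pics/{n}0.png",camera(n)[:,:,::-1]);c=get_calibration(n);print(n,{k:np.round(v,3).tolist() for k,v in c.items()})
print({k:np.round(v,3).tolist() for k,v in get_calibration("wrist").items()})
E
```

```text
pics
{'t': 0.0, 'joint_positions': [1.526, 0.502, -0.427, 1.551, 0.221, 1.138, -0.21], 'qvel': [0.001, -0.001, -0.001, -0.001, 0.001, 0.001, -0.0], 'tau': [0.001, -56.952, -5.816, -28.094, 0.011, 0.012, -0.0], 'position': [196.678, -618.847, 255.246], 'eef_rot': [-0.001, 0.988, 0.153, -0.0], 'force': [0.278, 0.034, 0.336], 'wrist_torque': [0.005, -0.006, 0.009], 'gripper_force': 0.0, 'finger_gap': 1.003}
top {'mtx': [[383.94, 0.0, 277.855], [0.0, 383.94, 210.052], [0.0, 0.0, 1.0]], 'D': [0.014, 0.0, 0.0, 0.0, 0.0], 'view': [[-0.131, -0.991, -0.005, 128.814], [0.963, -0.128, 0.236, -579.605], [-0.235, 0.026, 0.972, -716.414], [0.0, 0.0, 0.0, 1.0]]}
scene {'mtx': [[380.708, 0.0, 282.192], [0.0, 380.708, 209.254], [0.0, 0.0, 1.0]], 'D': [0.007, 0.0, 0.0, 0.0, 0.0], 'view': [[0.655, 0.756, 0.012, -416.069], [-0.526, 0.445, 0.725, 152.04], [0.543, -0.481, 0.689, -1225.225], [0.0, 0.0, 0.0, 1.0]]}
{'mtx': [[363.81, 0.0, 282.149], [0.0, 363.81, 208.767], [0.0, 0.0, 1.0]], 'D': [-0.073, 0.0, 0.0, 0.0, 0.0], 'hand_eye': [[-0.001, 0.965, 0.261, 66.647], [1.0, 0.001, -0.0, -0.386], [-0.001, 0.261, -0.965, -117.941], [0.0, 0.0, 0.0, 1.0]]}
```

View pics/top0.png

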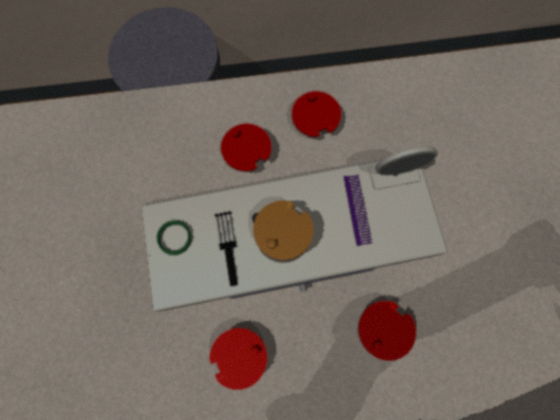

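View pics/scene0.png

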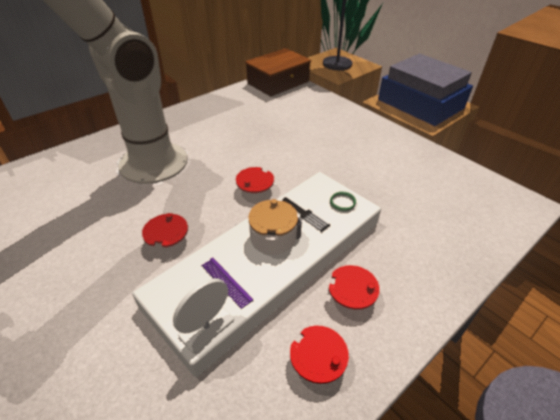

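The four red lids in the top view, at (316,113), (245,147), (238,357) and (387,330), are look-alikes. The bamboo lid at (283,230), on the stand, is the one meant. Its dark lug seems to be at about (256,217), the stud at (271,243) and the notch near (300,208). I'll check these in a close crop.

Run:
```python
import cv2
a=cv2.imread("pics/top0.png")[185:275,228:338]
b=cv2.imread("pics/scene0.png")[190:260,230:320]
cv2.imwrite("pics/c0.png",cv2.resize(a,None,fx=7,fy=6.5*7/6.5*0.95,interpolation=2) if 0 else cv2.resize(a,None,fx=6,fy=6,interpolation=2))
```

```text
(no output)
```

View pics/c0.png

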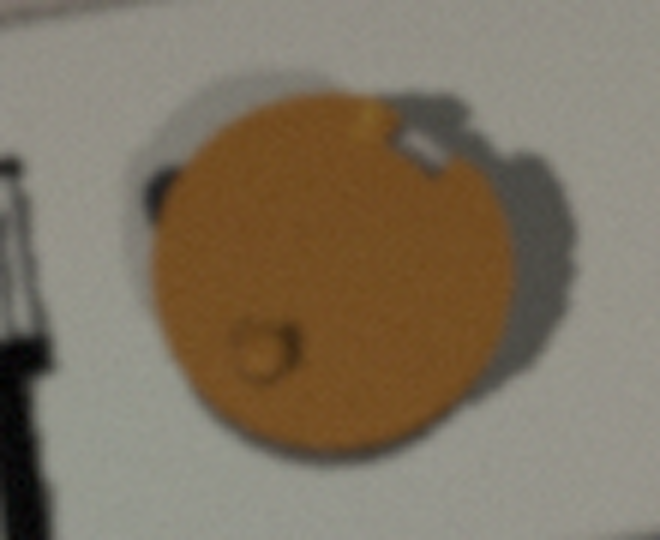

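The crop confirms the bamboo lid. In full-image pixels, the lid centre is at (283.7,230.3), the stud top at (271.5,244.3), the notch at the edge at about (300.5,208.5) and the lug/pin at about (255,217).

```bash
cat > h.py <<'E'
import cv2,numpy as np
from scipy.spatial.transform import Rotation as R
from plant import status,camera,get_calibration
def view(n,o=None):
    c=get_calibration(n)
    if n!="wrist": return c["mtx"],c["D"],np.linalg.inv(c["view"])
    T=np.eye(4);q=np.array(o["eef_rot"]);T[:3,:3]=R.from_quat(q[[1,2,3,0]]).as_matrix();T[:3,3]=o["position"]
    return c["mtx"],c["D"],T@np.array(c["hand_eye"])
def ray(v,uv,z):
    p=cv2.undistortPoints(np.array([[uv]],float),np.array(v[0]),np.array(v[1]))[0,0]
    d=v[2][:3,:3]@[p[0],-p[1],-1];o=v[2][:3,3]
    return o+d*(z-o[2])/d[2]
def proj(v,P):
    p=(np.linalg.inv(v[2])@np.append(P,1))[:3]*[1,-1,-1]
    return cv2.projectPoints(p.reshape(1,3),np.zeros(3),np.zeros(3),np.array(v[0]),np.array(v[1]))[0].ravel()
E
python3 - <<'E'
from h import *
v=view("top")
c=ray(v,(283.7,230.3),132);print("c",c)
for n,uv,z in(("stud",(271.5,244.3),147),("notch",(300.5,208.5),132),("pin",(255,217),118)):
    d=ray(v,uv,z);e=d-c;print(n,d.round(1),np.hypot(*e[:2]),np.degrees(np.arctan2(e[1],e[0])))
o=status.get_obs();print(R.from_quat(np.array(o["eef_rot"])[[1,2,3,0]]).as_matrix().round(3))
for uv in((255,217),(228,250),(175,237),(355,210)):print(ray(v,uv,66).round(0))
E
```

```text
c [536.66624138  47.62751224 132.        ]
stud [511.4  73.4 147. ] 36.082351293200205 134.45894696792317
notch [573.8  10.7 132. ] 52.38594192156134 -44.83413406809584
pin [572.  98. 118.] 61.565681785014355 54.922308275493975
[[ 0.953  0.303 -0.   ]
 [ 0.303 -0.953  0.002]
 [ 0.    -0.002 -1.   ]]
[584. 100.  66.]
[524. 162.  66.]
[564. 265.  66.]
[ 572. -106.   66.]
```

Request:
drive_tool --pt "0.25 -0.1 0" --pt "0.25 -0.1 0" --pt "0.25 -0.1 0" --pt "0.25 -0.1 0" --pt "0.25 -0.1 0" --spin '[0,0,0,0,0]' --jaw '[-1,-1,-1,-1,-1]' --newtons 20

```text
t: 0.72
position: [405.8, -447.1, 255.9]
eef_rot: [-0.0, 0.988, 0.153, -0.0]
force: [1.0, -0.6, 0.1]
finger_gap: 0.003
gripper_force: 0.0
```

Request:
drive_tool --pt "0.15 -0.21 0" --pt "0.15 -0.21 0" --pt "0.15 -0.21 0" --pt "0.15 -0.21 0" --pt "0.15 -0.21 0" --spin '[0,0,0,0,0]' --jaw '[-1,-1,-1,-1,-1]'

```text
t: 1.35
position: [484.3, -201.2, 256.1]
eef_rot: [-0.0, 0.988, 0.153, -0.0]
force: [0.8, -0.3, 0.5]
finger_gap: -0.002
gripper_force: 0.0
```

Request:
drive_tool --pt "0.15 -0.21 0" --pt "0.15 -0.21 0" --pt "0 0 0" --spin '[0,0,0]' --jaw '[-1,-1,-1]'

```text
t: 1.72
position: [516.9, -98.9, 256.5]
eef_rot: [-0.001, 0.988, 0.158, 0.001]
force: [-0.1, -0.1, -0.4]
finger_gap: -0.004
gripper_force: 0.0
```

```bash
cat >> h.py <<'E'
def totool(target):
    o=status.get_obs();M=R.from_quat(np.array(o["eef_rot"])[[1,2,3,0]]).as_matrix()
    d=np.array(target)-o["position"]
    print("pos",np.round(o["position"],1),"az",np.degrees(np.arctan2(M[1,0],M[0,0])).round(1),"j7",round(o["joint_positions"][6],2),"d/200",(M.T@d/200).round(3),"len",np.linalg.norm(d).round(1))
E
python3 -c "
from h import *
totool([532,94,255])"
```

```text
pos [516.9 -98.9 256.5] az 18.1 j7 -1.31 d/200 [ 0.372 -0.893  0.01 ] len 193.5
```

Request:
drive_tool --pt "0.093 -0.223 0" --pt "0.093 -0.223 0" --pt "0.093 -0.223 0" --pt "0.093 -0.223 0" --pt "0 0 0" --spin '[0,0,0,0,0]' --jaw '[-1,-1,-1,-1,-1]'

```text
t: 2.35
position: [532.3, 92.2, 256.4]
eef_rot: [-0.001, 0.988, 0.157, 0.0]
force: [-0.1, 0.2, -0.5]
finger_gap: 0.001
gripper_force: 0.0
```

Request:
drive_tool --pt "0 0 0" --pt "0 0 0" --pt "0 0 0" --pt "0 0 0" --spin '[-0.05,-0.05,-0.05,0]' --jaw '[-1,-1,-1,-1]'

```text
t: 2.85
position: [532.8, 85.9, 255.8]
eef_rot: [0.0, 0.926, 0.378, -0.001]
force: [-0.4, -0.8, -0.1]
finger_gap: 0.004
gripper_force: 0.0
```

```bash
python3 -c "
from h import *
totool([532,94,165])
o=status.get_obs();im=camera('wrist');v=view('wrist',o)
for P in([536.7,47.6,132],[511.4,73.4,147],[575,9,132],[571,94,123]):print(proj(v,np.array(P,float)).round(0))
cv2.imwrite('pics/w1.png',im[:,:,::-1])"
```

```text
pos [532.8  85.9 255.8] az 44.4 j7 -1.28 d/200 [ 0.026 -0.031  0.454] len 91.2
[325. 243.]
[273. 251.]
[401. 242.]
[313. 161.]
```

View pics/w1.png

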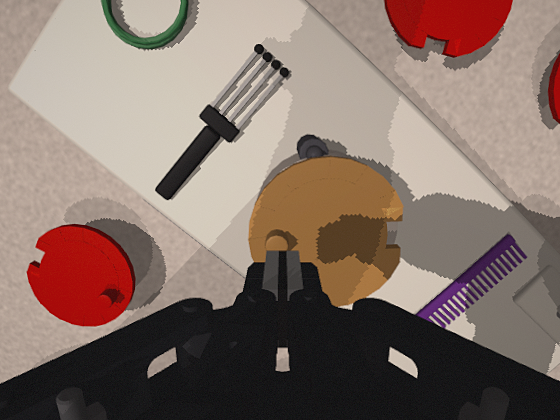

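The wrist view shows the stud top at (278,238), the pin top at about (314,151), the notch at the edge at about (400,232) and the lid's left and right edges at columns 248 and 403.

```bash
python3 -c "
from h import *
v=view('wrist',status.get_obs())
for n,uv,z in(('stud',(278,238),147),('notch',(400,232),132),('pin',(314,151),123),('L',(248,235),132),('R',(401,212),132),('T',(322,155),132)):print(n,ray(v,uv,z).round(1))
p=[ray(v,u,132)[:2] for u in((248,235),(322,156),(401,210),(280,170),(370,168))]
from scipy.optimize import least_squares
print(least_squares(lambda c:np.linalg.norm(np.array(p)-c,axis=1)-56,[536,47]))" | head -30
```

```text
stud [520.2  77.8 147. ]
notch [579.5  15.5 132. ]
pin [576.5  98.3 123. ]
L [503.1  90.8 132. ]
R [589.6  26.1 132. ]
T [578.5  93.9 132. ]
     message: `ftol` termination condition is satisfied.
     success: True
      status: 2
         fun: [-1.264e+00  8.852e-02 -8.462e-01  5.554e-01 -2.864e-01]
           x: [ 5.410e+02  5.130e+01]
        cost: 1.356038182034306
         jac: [[ 6.917e-01 -7.222e-01]
               [-6.610e-01 -7.504e-01]
               [-8.996e-01  4.366e-01]
               [-1.920e-01 -9.814e-01]
               [-9.714e-01 -2.376e-01]]
        grad: [-1.200e-06 -2.042e-06]
  optimality: 2.0423290938135517e-06
 active_mask: [ 0.000e+00  0.000e+00]
        nfev: 5
        njev: 5
```

```bash
python3 -c "
from h import *
o=status.get_obs();v=view('wrist',o);M=R.from_quat(np.array(o['eef_rot'])[[1,2,3,0]]).as_matrix()
for z in(12,25,38):
  for x in(-11,11):print(z,x,proj(v,np.array(o['position'])+M@[x,0,z]).round(0))
totool([533.6,95.4,175])"
```

```text
12 -11 [282. 311.]
12 11 [282. 260.]
25 -11 [282. 295.]
25 11 [282. 248.]
38 -11 [282. 282.]
38 11 [282. 237.]
pos [532.8  86.2 255.9] az 44.3 j7 -1.29 d/200 [ 0.035 -0.03   0.405] len 81.4
```

Request:
drive_tool --pt "0.035 -0.03 0.1" --pt "0 0 0.15" --pt "0 0 0.155" --pt "0 0 0" --spin '[0,0,0,0]' --jaw '[-1,-1,-1,-1]'

```text
t: 3.4
position: [531.1, 97.0, 172.2]
eef_rot: [-0.001, 0.925, 0.38, -0.003]
force: [0.2, 0.7, 0.9]
finger_gap: -0.005
gripper_force: 0.0
```

Request:
drive_tool --pt "0 0 0.025" --pt "0 0 0.025" --pt "0 0 0.02" --pt "0 0 0" --spin '[0,0,0,0]' --jaw '[-1,-1,-1,-1]'

```text
t: 3.9
position: [533.6, 97.0, 161.4]
eef_rot: [0.0, 0.925, 0.38, 0.0]
force: [-0.8, 0.1, -0.4]
finger_gap: 0.001
gripper_force: 0.0
```

```bash
python3 -c "
from h import *
totool([533.6,95.4,160])
o=status.get_obs();im=camera('wrist');cv2.imwrite('pics/w2.png',im[:,:,::-1])"
```

```text
pos [533.6  97.  161.4] az 44.6 j7 -1.4 d/200 [-0.006  0.006  0.007] len 2.1
```

View pics/w2.png

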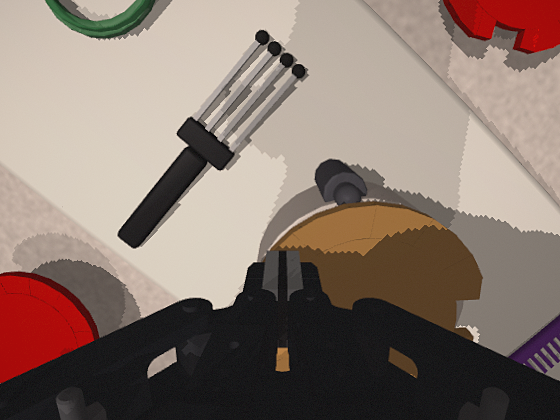

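The wrist view shows the finger beside the stud, clear of it, with the pin top at about (348,193) beyond the lid's edge. I'll push round in an arc about the lid's axis.

Request:
drive_tool --pt "-0.025 0 0" --pt "-0.025 0 0" --pt "0 0 0" --spin '[0,0,0]' --jaw '[-1,-1,-1]'

```text
t: 4.32
position: [526.2, 89.5, 161.4]
eef_rot: [0.0, 0.925, 0.379, -0.0]
force: [-0.5, 0.5, -0.6]
finger_gap: -0.001
gripper_force: 0.0
```

Request:
drive_tool --pt "-0.0168 -0.0076 0" --pt "-0.0168 -0.0076 0" --pt "-0.0168 -0.0076 0" --pt "-0.0168 -0.0076 0" --pt "0 0 0" --spin '[-0.0278,-0.0278,-0.0278,-0.0278,0]' --jaw '[-1,-1,-1,-1,-1]'

```text
t: 4.95
position: [513.4, 83.2, 161.4]
eef_rot: [-0.0, 0.845, 0.534, 0.0]
force: [0.2, 0.3, 0.3]
finger_gap: -0.0
gripper_force: 0.0
```

```bash
cat >> h.py <<'E'
def rel(C=(539,49.5)):
    o=status.get_obs();M=R.from_quat(np.array(o["eef_rot"])[[1,2,3,0]]).as_matrix()
    d=np.append(np.array(o["position"])[:2]-C,0)
    print("az",np.degrees(np.arctan2(M[1,0],M[0,0])).round(1),"rel C in tool",(M.T@d).round(1),"z",round(o["position"][2],1),"F",np.round(o["force"],1),"t",o["t"])
E
python3 -c "
from h import *
rel()"
```

```text
az 64.6 rel C in tool [ 19.5 -37.6   0. ] z 161.4 F [0.2 0.3 0.3] t 4.95
```

Request:
drive_tool --pt "-0.0168 -0.0076 0" --pt "-0.0168 -0.0076 0" --pt "-0.0168 -0.0076 0" --pt "-0.0168 -0.0076 0" --pt "-0.0168 -0.0076 0" --spin '[-0.0278,-0.0278,-0.0278,-0.0278,-0.0278]' --jaw '[-1,-1,-1,-1,-1]'

```text
t: 5.58
position: [502.0, 69.4, 161.5]
eef_rot: [0.0, 0.709, 0.705, 0.0]
force: [-1.0, 1.5, 0.2]
finger_gap: -0.001
gripper_force: 0.4
```

Request:
drive_tool --pt "-0.0168 -0.0076 0" --pt "-0.0168 -0.0076 0" --pt "-0.0168 -0.0076 0" --pt "-0.0168 -0.0076 0" --pt "0 0 0" --spin '[-0.0278,-0.0278,-0.0278,-0.0278,0]' --jaw '[-1,-1,-1,-1,-1]'

```text
t: 6.2
position: [497.6, 54.9, 161.2]
eef_rot: [-0.0, 0.577, 0.817, 0.0]
force: [0.9, 0.1, 0.3]
finger_gap: -0.0
gripper_force: 0.0
```

```bash
python3 -c "
from h import *
rel()
a=camera('wrist')[:,:,::-1];b=camera('top')[185:275,208:358,::-1]
b=cv2.resize(b,(500,300),interpolation=2);cv2.imwrite('pics/w3.png',np.vstack([a[80:380,30:530],b]))"
```

```text
az 109.5 rel C in tool [ 18.9 -37.3   0. ] z 161.2 F [0.9 0.1 0.3] t 6.2
```

View pics/w3.png

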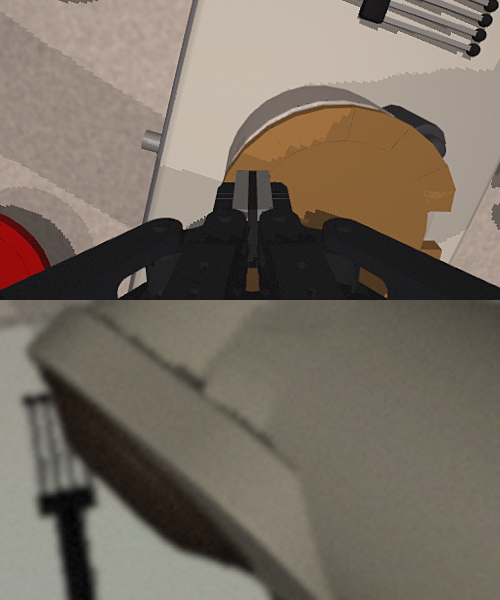

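The lid follows the finger. In the wrist view the notch's corners at the edge are at about (484,290) and (471,322), and the lug/pin is at about (445,210).

```bash
python3 -c "
from h import *
v=view('wrist',status.get_obs());C=np.array([539,49.5])
for uv,z in(((484,290),132),((471,322),132),((455,291),132),((443,215),123)):
  p=ray(v,uv,z)[:2];print(p.round(1),np.hypot(*(p-C)).round(1),np.degrees(np.arctan2(*(p-C)[::-1])).round(1))
print(proj(v,np.array([575,96,123.])),proj(v,np.array([540,50,132.])))
im=camera('wrist')[170:350,370:510,::-1];cv2.imwrite('pics/w4.png',cv2.resize(im,None,fx=3.3,fy=3.3,interpolation=2))"
```

```text
[589.7  74.7] 56.6 26.4
[591.9  57.7] 53.5 8.8
[576.7  69.9] 42.8 28.4
[559.8  99.5] 54.2 67.4
[468.34318824 232.34828127] [364.97534952 304.91323864]
```

View pics/w4.png

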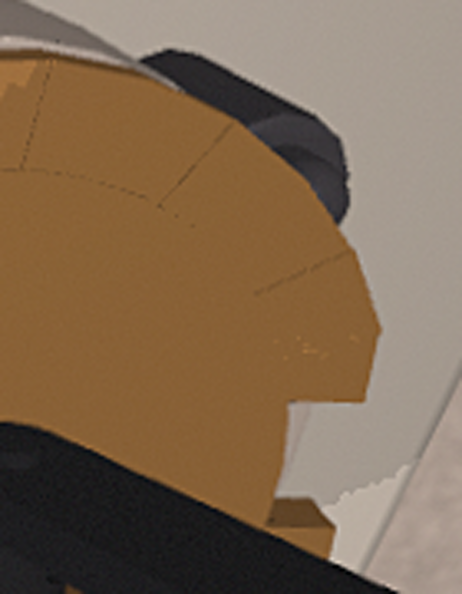

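```bash
python3 -c "
from h import *
v=view('wrist',status.get_obs());C=np.array([540,50.])
for uv,z in(((480.6,291.8),132),((470.6,329.7),132),((461,215),123)):
  p=ray(v,uv,z)[:2];print(p.round(1),np.hypot(*(p-C)).round(1),np.degrees(np.arctan2(*(p-C)[::-1])).round(1))"
```

```text
[588.5  73.4] 53.9 25.8
[593.7  54. ] 53.9 4.2
[567.8 102.4] 59.3 62.1
```

Request:
drive_tool --pt "-0.0168 -0.0076 0" --pt "-0.0168 -0.0076 0" --pt "-0.0168 -0.0076 0" --spin '[-0.0278,-0.0278,-0.0278]' --jaw '[-1,-1,-1]'

```text
t: 6.72
position: [497.4, 44.5, 161.4]
eef_rot: [-0.0, 0.463, 0.886, 0.0]
force: [-0.8, 1.1, 0.5]
finger_gap: -0.001
gripper_force: 0.6
```

Request:
drive_tool --pt "-0.0168 -0.0076 0" --pt "-0.0168 -0.0076 0" --pt "-0.0168 -0.0076 0" --pt "0 0 0" --spin '[-0.0278,-0.0278,-0.0278,0]' --jaw '[-1,-1,-1,-1]'

```text
t: 7.22
position: [500.4, 33.4, 161.2]
eef_rot: [-0.0, 0.345, 0.938, 0.0]
force: [0.5, 0.3, -0.3]
finger_gap: 0.001
gripper_force: 0.0
```

```bash
python3 -c "
from h import *
rel()
im=camera('wrist')[170:390,350:530,::-1];cv2.imwrite('pics/w5.png',cv2.resize(im,None,fx=2.7,fy=2.7,interpolation=2))"
```

```text
az 139.6 rel C in tool [ 18.9 -37.3   0. ] z 161.2 F [ 0.5  0.3 -0.3] t 7.225
```

View pics/w5.png

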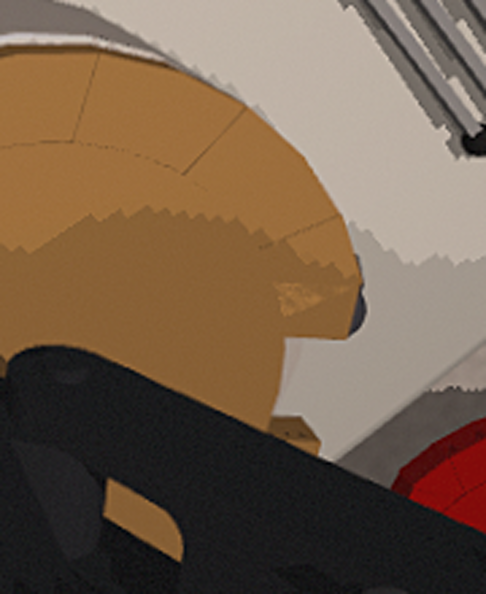

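Request:
drive_tool --pt "-0.0168 -0.0076 0" --pt "0 0 0" --pt "0.05 0 0" --pt "0.02 0 -0.2" --pt "0 0 -0.25" --spin '[-0.0278,0,0,0,0]' --jaw '[-1,-1,-1,-1,-1]'

```text
t: 7.9
position: [488.9, 39.1, 251.6]
eef_rot: [-0.001, 0.303, 0.953, -0.0]
force: [0.7, 0.4, 1.3]
finger_gap: -0.004
gripper_force: 0.0
```

```bash
python3 -c "
from h import *
rel();v=view('wrist',status.get_obs())
for P in([540,50.5,132],[574,97,123]):print(proj(v,np.array(P,float)).round(0))
totool([540,50,255])"
```

```text
az 144.7 rel C in tool [ 34.9 -37.4   0.1] z 251.6 F [0.7 0.4 1.3] t 7.9
[337. 259.]
[413. 255.]
pos [488.9  39.1 251.6] az 144.7 j7 0.31 d/200 [-0.177  0.192 -0.018] len 52.4
```

```bash
python3 -c "
from h import *
im=camera('wrist')[150:330,240:480,::-1];cv2.imwrite('pics/w6.png',cv2.resize(im,None,fx=3.3,fy=3.3,interpolation=2))"
```

```text
(no output)
```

View pics/w6.png

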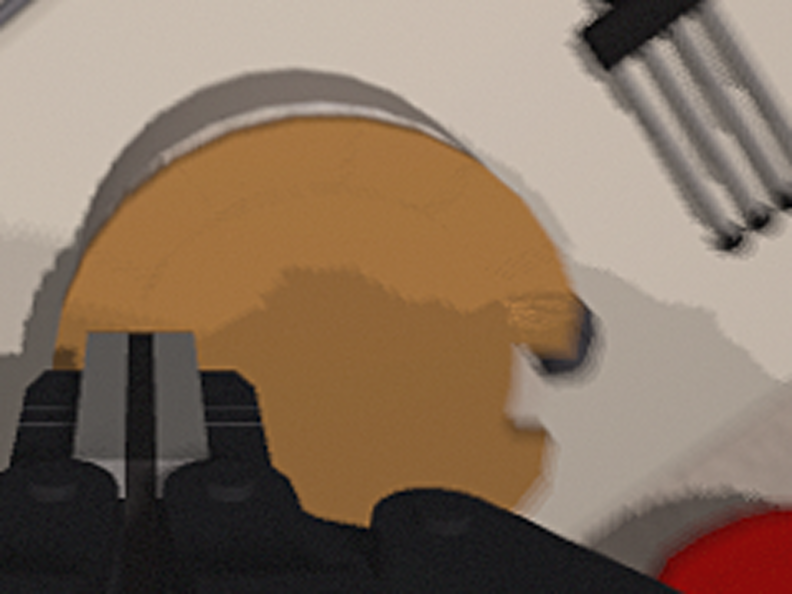

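```bash
python3 -c "
from h import *
o=status.get_obs();print(np.abs(o['qvel']).max());v=view('wrist',o)
from scipy.optimize import least_squares
p=np.array([ray(v,(240+a/3.3,150+b/3.3),132)[:2] for a,b in((100,235),(180,155),(300,118),(400,128),(490,172),(545,228),(545,480))])
r=least_squares(lambda c:np.linalg.norm(p-c,axis=1)-56,[540,50]);C=r.x;print('C',C,r.fun.round(1))
def q(n,a,b,z):
  d=ray(v,(240+a/3.3,150+b/3.3),z)[:2]-C;print(n,np.hypot(*d).round(1),np.degrees(np.arctan2(d[1],d[0])).round(1))
q('cu',578,360,132);q('cl',550,432,132);q('iu',512,345,132);q('il',507,420,132)
for z in(100,108,110,114,123):
  print(z);q('lugR',597,335,z);q('lugB',560,375,z);q('lugBR',588,362,z)
for f in(52,56,60,64,68):
  e=np.array([np.cos(np.radians(f)),np.sin(np.radians(f))]);t=np.array([e[1],-e[0]])
  g=lambda r,s,z:((proj(v,np.append(C+r*e+s*t,z))-[240,150])*3.3).round(0)
  print(f,'pin top',g(57,0,123),'pin cw',g(57,6,121),'lugouter',g(68,0,110),'lug cw',g(57,11,110),'cw45',g(64.8,7.8,110))
"
```

```text
0.13401016095138157
C [549.39650874  51.88545586] [ 1.7  1.8  0.3 -0.6 -0.7  0.1  3.4]
cu 56.6 55.9
cl 54.5 37.3
iu 41.6 61.5
il 43.9 37.2
100
lugR 73.9 50.1
lugB 67.4 40.3
lugBR 73.3 44.3
108
lugR 70.3 52.5
lugB 63.6 42.8
lugBR 69.5 46.6
110
lugR 69.5 53.2
lugB 62.6 43.4
lugBR 68.6 47.3
114
lugR 67.8 54.5
lugB 60.8 44.8
lugBR 66.7 48.6
123
lugR 64.1 57.8
lugB 56.7 48.2
lugBR 62.7 51.8
52 pin top [564. 360.] pin cw [557. 381.] lugouter [590. 340.] lug cw [539. 381.] cw45 [572. 370.]
56 pin top [566. 344.] pin cw [561. 365.] lugouter [593. 322.] lug cw [544. 366.] cw45 [577. 352.]
60 pin top [567. 328.] pin cw [564. 349.] lugouter [594. 303.] lug cw [548. 350.] cw45 [580. 335.]
64 pin top [566. 312.] pin cw [565. 333.] lugouter [593. 285.] lug cw [551. 335.] cw45 [582. 317.]
68 pin top [565. 296.] pin cw [565. 316.] lugouter [591. 266.] lug cw [552. 319.] cw45 [582. 299.]
```

The picture is slightly motion-blurred. The notch's corners at the edge are at about (415,259) and (407,281), and the lug/pin shows behind the upper corner at about (415,260). The notch is still about 5–6° short, so I'll go down again and push 5° more.

Request:
drive_tool --pt "0 0 0.25" --pt "0 0 0.19" --pt "0 0 0" --pt "-0.035 0 0.01" --pt "-0.035 0 0" --spin '[0,0,0,0,0]' --jaw '[-1,-1,-1,-1,-1]'

```text
t: 8.57
position: [503.4, 30.2, 162.8]
eef_rot: [0.001, 0.303, 0.953, 0.0]
force: [-2.8, 0.6, 0.2]
finger_gap: 0.0
gripper_force: 1.1
```

Request:
drive_tool --pt "0 0 0" --pt "0 0 0" --spin '[0,0,0]' --jaw '[-1,-1]'

```text
validation failed for argument at $.sp...
```

```bash
python3 -c "
from h import *
rel()"
```

```text
az 144.7 rel C in tool [ 17.8 -36.3  -0.1] z 162.8 F [-2.8  0.6  0.2] t 8.575
```

Request:
drive_tool --pt "-0.0134 -0.006 0" --pt "0 0 0" --pt "0.05 0 0" --pt "0.02 0 -0.2" --pt "0 0 -0.25" --spin '[-0.0222,0,0,0,0]' --jaw '[-1,-1,-1,-1,-1]'

```text
t: 9.2
position: [489.9, 35.6, 251.7]
eef_rot: [-0.001, 0.269, 0.963, -0.0]
force: [1.5, 0.0, 0.7]
finger_gap: -0.003
gripper_force: 0.0
```

Request:
drive_tool --pt "0 0 0" --pt "0 0 0" --pt "0 0 0" --pt "0 0 0" --spin '[0,0,0,0]' --jaw '[-1,-1,-1,-1]'

```text
t: 9.7
position: [490.9, 34.9, 250.5]
eef_rot: [-0.001, 0.27, 0.963, -0.0]
force: [0.0, -0.4, 0.2]
finger_gap: 0.004
gripper_force: 0.0
```

```bash
python3 -c "
from h import *
rel();totool([540,50,175])
a=camera('wrist');cv2.imwrite('pics/w7full.png',a[:,:,::-1])
im=a[190:310,340:500,::-1];cv2.imwrite('pics/w7.png',cv2.resize(im,None,fx=4.9,fy=4.9,interpolation=2))"
```

```text
az 148.7 rel C in tool [ 33.5 -37.5   0.1] z 250.5 F [ 0.  -0.4  0.2] t 9.7
pos [490.9  34.9 250.5] az 148.7 j7 0.38 d/200 [-0.171  0.192  0.377] len 91.3
```

View pics/w7.png

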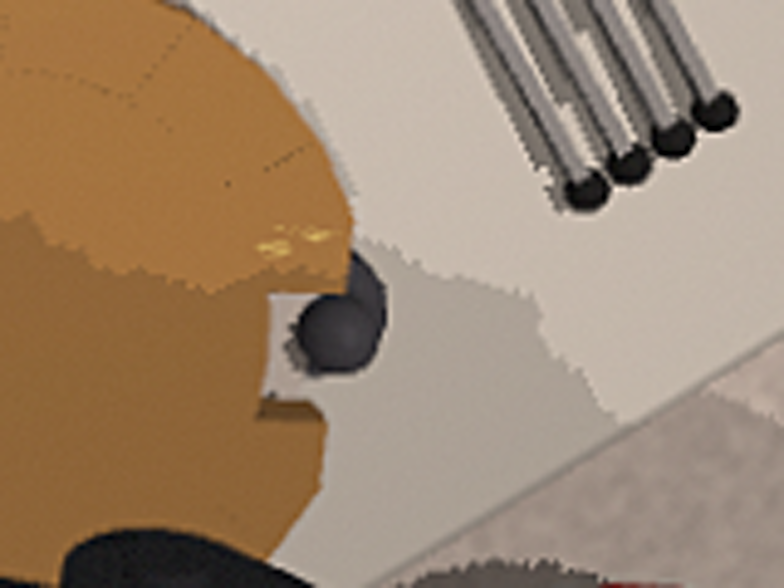

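The pin's round top now shows inside the notch at (409,258). The notch's top-face corners are at (411,249.6) and (406.3,275.3), with inner corners at (395,249.6) and (393,274.7).

```bash
python3 -c "
from h import *
v=view('wrist',status.get_obs())
w=lambda a,b,z:ray(v,(340+a/4.9,190+b/4.9),z)[:2]
cu,cl,iu,il=w(348,292,132),w(325,418,132),w(270,292,132),w(258,415,132)
pin=w(338,333,121)
m=(cu+cl)/2;t=(cu-cl)/np.linalg.norm(cu-cl)+(iu-il)/np.linalg.norm(iu-il);t/=np.linalg.norm(t);r=np.array([t[1],-t[0]])
print(np.linalg.norm(cu-cl),np.linalg.norm(iu-il),'pin',pin,'mid',m)
for mm in(m,(iu+il)/2):print('tangential ccw offset of pin',(pin-mm)@t,'radial',(pin-mm)@r)
print('C est',m-r*55,np.degrees(np.arctan2(r[1],r[0])))"
```

```text
19.784931380554916 19.224156902254713 pin [573.19338659  95.37843052] mid [570.15128916  92.50134766]
tangential ccw offset of pin -0.9461581483444922 radial 4.078816899521119
tangential ccw offset of pin -0.8536686079508176 radial 14.761240043538026
C est [539.76512648  46.65725188] 56.4629783499777
```

The pin is within 1 mm of the notch's middle, and ±4 mm is free. I'll go over the lid's centre and press.

Request:
drive_tool --pt "-0.085 0.096 0" --pt "-0.085 0.096 0" --pt "0 0 0.2" --pt "0 0 0.2" --pt "0 0 0" --spin '[0,0,0,0,0]' --jaw '[-1,-1,-1,-1,-1]'

```text
t: 10.38
position: [538.3, 49.7, 168.5]
eef_rot: [-0.003, 0.269, 0.963, -0.001]
force: [-0.6, 0.4, 0.6]
finger_gap: 0.001
gripper_force: 0.0
```

```bash
python3 -c "
from h import *
totool([540,49,147])"
```

```text
pos [538.3  49.7 168.5] az 148.8 j7 0.28 d/200 [-0.01   0.002  0.107] len 21.6
```

Request:
drive_tool --pt "0 0 0.02" --pt "0 0 0.02" --pt "0 0 0.015" --pt "0 0 0.015" --pt "0 0 0" --spin '[0,0,0,0,0]' --jaw '[-1,-1,-1,-1,-1]'

```text
t: 11.0
position: [540.6, 50.0, 157.4]
eef_rot: [0.0, 0.27, 0.963, -0.0]
force: [0.1, 0.5, -0.3]
finger_gap: -0.002
gripper_force: 0.0
```

Request:
drive_tool --pt "0 0 0.01" --pt "0 0 0.01" --pt "0 0 0.01" --pt "0 0 0" --spin '[0,0,0,0]' --jaw '[-1,-1,-1,-1]'

```text
t: 11.5
position: [540.7, 50.0, 151.2]
eef_rot: [0.0, 0.27, 0.963, 0.0]
force: [1.3, -1.0, 1.7]
finger_gap: -0.002
gripper_force: 1.0
```

Light force at z 151, so the lid is sliding down. I'll keep going until it bottoms out.

Request:
drive_tool --pt "0 0 0.01" --pt "0 0 0.01" --pt "0 0 0" --spin '[0,0,0]' --jaw '[-1,-1,-1]'

```text
t: 11.88
position: [540.7, 50.0, 147.5]
eef_rot: [0.0, 0.27, 0.963, -0.0]
force: [-1.0, -1.6, 6.0]
finger_gap: 0.0
gripper_force: 3.0
```

Request:
drive_tool --pt "0 0 0.008" --pt "0 0 0" --spin '[0,0]' --jaw '[-1,-1]'

```text
t: 12.12
position: [540.7, 50.1, 147.4]
eef_rot: [0.0, 0.27, 0.963, -0.001]
force: [-5.4, -3.3, 20.4]
finger_gap: 0.004
gripper_force: 10.0
```

It hit a hard stop at 147.4 mm, where 147 is expected for fully home. Drawing away.

Request:
drive_tool --pt "0 0 -0.05" --pt "0 0 -0.2" --pt "0 0 -0.25" --pt "0 0 0" --pt "0 0 0" --spin '[0,0,0,0,0]' --jaw '[-1,-1,-1,-1,-1]'

```text
t: 12.75
position: [540.3, 49.7, 245.1]
eef_rot: [-0.0, 0.27, 0.963, -0.0]
force: [-0.1, -0.0, -0.3]
finger_gap: 0.002
gripper_force: 0.0
```

```bash
python3 -c "
from plant import *
o=status.get_obs();print(o['position'],o['force']);print(job_done())"
```

```text
[540.27047404  49.68771885 245.10537849] [-0.0668529  -0.04079637 -0.30100776]
the job is handed in; nothing more can be done
None
```

I turned the lid until its notch was over the pin (within about 1 mm) and pressed it to a firm stop at the fully-home height, then drew the arm clear and handed the job in at about 13 s; I took no picture after pressing, so "home and level" rests on the measured height and force.

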